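# Shut the vent flap of the bench screen with the hooked pole

### The job

Take the hooked pole from its rest, put its hook down through the ring eye of the vent flap, which stands open in the bench screen, and pull the flap fully shut until the spring catch in the frame holds it: pull firmly enough to get past the catch, but do not force it, and keep your hand off the screen. Then unhook the pole and lay it back in its rest the way it lay, without disturbing the other things on the bench.

Things in the scene. Friction and masses are not known exactly. Their poses are not given: they have to be found in the camera images.
- screen: Fixed pine bench screen, glazed below, 434 mm wide, 385 mm tall, frame 36 mm thick, two feet 150 mm long. Origin: middle of the underside. -x points out of its front (the worker's side), +x to the back, y along its width, z up. The vent opening is 362 mm wide between the posts, from 154 to 349 mm above the bench; the flap fills it when shut.
- flap_hinge (a point): Middle of the flap's hinge line, which runs along the screen's y, 157 mm above the bench in the middle plane of the frame (screen x = 0). Axes as the screen's.
- flap (a joint): Blue glazed sash, 344 wide, 174 high, 18 mm thick, hinged along its lower edge. Angle in rad: 0 = shut, upright, hard against the frame's stop; it grows as the top leans through the opening to the back, at most 0.62. A friction stay holds it at any angle; about 2 to 6 N at the eye, towards the front, moves it slowly (fast takes more), until it meets the catch near 0.075 rad.
- catch (a point): Spring roller in the middle of the head rail, hanging down to 331 mm above the bench over the flap's top edge; axes as the screen's. From about 0.075 rad down it climbs a ramp on the flap and pushes it open again: the slow pull needed at the eye rises to about 16 N at 0.025 rad; past that it snaps over, drives the flap to 0 and holds it there. Eye and glass must not bear over 20 N.
- eye (a point): Centre of the brass ring eye on the middle of the flap's front: inner diameter 23 mm, wire 6 mm. The ring stands square off the face, its hole along the flap's height (upright when shut, leaning with the flap when open). It is 36 mm in front of the hinge plane and 115 mm above the hinge, measured along the flap. Axes: the screen's when shut, turning with the flap (z along the hole).
- pole: Hooked pole, 528 mm long, about 0.2 kg: brown wooden bar 16 mm wide, 22 high, from x = -270 to 150 mm, with a black grip sleeve from -60 to 60, then a ferrule, a 7 mm brass rod and a downturned hook. Origin: middle of the sleeve, on the underside (the bar's middle is 11 mm higher); the balance point lies within 25 mm of it. +x points to the hook, y across, z up.
- hook_mid (a point): Middle of the hook's finger, on the pole at x = 252, z = -2 mm; it belongs in the ring's centre when hooked. The rod lies at z = 11 mm to the bend at x = 255; the finger, 7 mm thick, runs from there 26 mm down and 6 mm back to the tip. Axes as the pole's.
- hook_tip (a point): Lower end of the hook's finger, on the pole at x = 248.5, z = -18 mm. Axes as the pole's.
- rack: Fixed pine rest: base 300 x 90 x 15 mm, forked supports at x = -120 and +120 mm, each with an upward notch 22 mm wide, floor 55 mm above the bench, flared above 78, prong tops at 98 mm. Origin: middle of the underside. The pole lies in both notches along x, underside at 55 mm, hook towards +x and down, origin over the rest's within 15 mm; between the supports it is free to grasp.
- block_large: Dark wooden printing block 150 x 110 mm, 58 mm tall with its grip, loose. Origin: middle of the underside.
- block_border: Brown wooden printing block 140 x 60 mm, 58 mm tall with its grip, loose. Origin: middle of the underside.
- block_small: Dark wooden printing block 80 x 70 mm, 58 mm tall with its grip, loose. Origin: middle of the underside.
- jar: Closed teal jar, diameter 72 mm, 100 mm tall, loose. Origin: middle of the underside.
- bowl: Blue ceramic bowl, diameter 120 mm, 50 mm tall, loose. Origin: middle of the underside.
- brush: Brush lying on the bench, about 200 mm long, loose. Origin: on the underside.
- tin: Closed tin with a blue label, diameter 66 mm, 80 mm tall, loose. Origin: middle of the underside.

How it is judged:
By the outcome, as a careful person would: the job done as asked, in the order asked, and still so for the second after the job is handed in, with the robot touching nothing.
It also fails if it takes over 72 s, if anything falls off the work surface, if the arm or the gripper's body presses on something with over 40 N, if the wrist force passes 120 N, or if a joint passes its speed limit or range.

### The arm

A 7-joint arm with a two-finger parallel gripper is mounted at the origin on the work surface. World frame = base frame: x ahead of the robot, y to its left, z up, the work surface at z = 0. Lengths are in m, angles in rad, forces in N, time in s.
With the tool pointing down it reaches from about 0.4 to 0.85 m from the base axis. Payload 4.5 kg.
Tool frame: the origin (TCP) lies at the very end of the fingers, on their centre line; the grasp point (between the pads) lies 19 mm behind it (tcp_to_grasp is the z of the grasp point in the tool frame, in m); z points along the fingers, y is the line along which they close (so a half turn about z gives the same grasp; the last joint's range is limited). The gripper opens to 88 mm and grips with 3 to 60 N. Pads are 18 mm wide; open, the fingers measure 123 mm over their backs; the gripper's body (75 mm by 187 mm) begins 45 mm behind the grasp point.
Start: joints at [1.292, 0.689, -0.195, 1.565, 0.157, 0.902, -0.215], TCP at [0.192, -0.595, 0.239] pointing down, gripper open.
Joint ranges: [-3.01, 3.01], [-0.46, 2.08], [-1.47, 1.51], [0.13, 2.56], [-1, 4.14], [0.04, 2.09], [-2.66, 2.66]. Speed limits (rad/s): [2.57, 2.57, 3.14, 3.14, 3.14, 3.14, 3.14].

### API

Orientations are given as a unit quaternion [x, y, z, w].
In Python, from plant import * gives the robot as it stands. The module is installed in compiled form; this text tells all that it offers.
- The arm moves only by the shell command python3 -m jog 'ROWS' [OPENING] [FORCE]. ROWS is JSON, a list that holds one entry, the list of rows, each a list of 6 numbers: the shift along the tool's x, y, z in m, then the turn, a rotation vector about the tool's x, y, z in rad. In form: [[[dx, dy, dz, ax, ay, az], ...]]. A call has 1 to 12 rows; each row shifts and turns the commanded pose from where the row before left it, along the tool's axes as they then stand; what a row does not reach is not made up. A row lasts 1/8 s, in which the tool goes at most 62.5 mm and 10.7 degrees, less where a joint would pass 70% of its speed; a pose out of reach is approached as far as the arm can. A call with a gripper value outside its range is refused whole. OPENING is the finger opening in m, from 0 to 0.0881, set as the call begins (- or left out, the last holds). The fingers move at their own pace and stop on an object; FORCE is the grip in N (left out, the last holds). Time passes only in rows, so rows that do not move let the fingers close. It gives the time, the measured TCP pose, the force, the opening and the grip force at its end, in the units of the state.
- get_state(): the state, without advancing time (a new reading comes with each control period).
- snapshot(name): name is "side" or "top" or "wrist"; returns a dict with "frame" (400x640x3 uint8, red, green, blue), "mtx" (3x3 intrinsics, pixels), "xyz" and "orientation" of the camera in the world; the wrist camera has in their place "mount" (4x4, takes a point from camera to tool coordinates, whose origin is the TCP and whose axes are the flange's). Camera axes: x right, y down, z forward; pixel columns grow to the right and rows downward; lengths in m; the calibration is good to about 2 mm. A picture is of the moment at which its call begins: read the wrist's pose just before it. There is no depth.
- finish_job(): hands the job in; it is judged then, once.
The state is a dict: "clock": time; "q": joint angles; "qd": joint speeds; "joint_torque": joint torques, N m; "tool_pos": TCP position; "eef_rot": TCP orientation; "contact_force": force on the tool from outside, world axes, zero at the start; "moment": the same for the moment, N m; "opening": opening from 0.0 (shut) to 1.0 (fully open); "finger_force": force on a finger pad.
Only numpy, scipy, OpenCV 4.12 (cv2) and the standard library are available. Lean on these libraries where they do the work, as an engineer would, in place of code of your own. Each camera call takes 0.05 s, during which the arm holds its last target. There are 200 camera calls.

## Working session

There is one attempt and no reset: what is moved stays moved. The work goes in short steps, Python scripts to look and compute and a shell command to move; the robot and the scene stay as the last step left them, time stands still between calls to the robot, and variables do not carry over. Pictures are saved under pics/ and viewed, at most 12 in all, crops included, and the job is handed in when it is done.

```bash
mkdir -p pics; cat > h.py <<'E'
from plant import *
import numpy as np, cv2
from scipy.spatial.transform import Rotation as R
def snap(n):
    s=get_state(); d=snapshot(n)
    if 'mount' in d:
        T=np.eye(4); T[:3,:3]=R.from_quat(s['eef_rot']).as_matrix(); T[:3,3]=s['tool_pos']
        M=T@np.array(d['mount']); d['o']=M[:3,3]; d['R']=M[:3,:3]
    else:
        d['o']=np.array(d['xyz']); o=np.array(d['orientation'])
        d['R']=o if o.shape==(3,3) else R.from_quat(o).as_matrix()
    d['K']=np.array(d['mtx']); return d
def ray(d,uv):
    v=d['R']@np.linalg.solve(d['K'],[uv[0],uv[1],1.]); return v/np.linalg.norm(v)
def onz(d,uv,z):
    v=ray(d,uv); return d['o']+v*(z-d['o'][2])/v[2]
def tri(obs):
    A=np.zeros((3,3));b=np.zeros(3)
    for d,uv in obs:
        v=ray(d,uv);P=np.eye(3)-np.outer(v,v);A+=P;b+=P@d['o']
    x=np.linalg.solve(A,b); 
    return x,[float(np.linalg.norm((np.eye(3)-np.outer(ray(d,uv),ray(d,uv)))@(x-d['o']))) for d,uv in obs]
def proj(d,p):
    c=d['R'].T@(np.array(p)-d['o']); u=d['K']@c; return u[:2]/u[2]
def save(d,f): cv2.imwrite(f,d['frame'][:,:,::-1])
E
python3 - <<'E'
from h import *
import pickle
np.set_printoptions(precision=4,suppress=True)
D={}
for n in('side','top','wrist'):
    d=snap(n);D[n]=d;save(d,f'pics/{n}0.png');print(n,d['o'],d['R'].tolist(),d['K'].tolist())
s=get_state();print(s)
pickle.dump(D,open('D0.pkl','wb'))
a=np.vstack([D['side']['frame'],])
E
```

```text
side [0.2405 0.9666 0.8894] [[-0.9629098256425763, -0.15200247638015224, 0.22293477713287557], [-0.2698228107110732, 0.5441731320314682, -0.7943999327763308], [-0.0005643588929055143, -0.8250883889313702, -0.5650033910957319]] [[395.8149810871144, 0.0, 318.85341404041657], [0.0, 395.8149810871144, 196.49116124224318], [0.0, 0.0, 1.0]]
top [0.2647 0.0227 1.3508] [[-0.04063130635740324, -0.9745321645343, 0.22053606787050323], [-0.9991556008773174, 0.03828151172400014, -0.014920157358834743], [0.006097719178348046, -0.22095607289282093, -0.9752646982602234]] [[385.2913688172692, 0.0, 317.9113350654826], [0.0, 385.2913688172692, 201.7127168315045], [0.0, 0.0, 1.0]]
wrist [ 0.2704 -0.5684  0.3846] [[0.30858477634493786, -0.901757190876433, -0.3026704552988043], [-0.95119668933606, -0.2927270336727638, -0.09765112366614195], [-0.000542221596896796, 0.3180327851964093, -0.948079560762677]] [[302.54408223132333, 0.0, 318.67602999558943], [0.0, 302.54408223132333, 200.78791842525274], [0.0, 0.0, 1.0]]
{'clock': 0.15, 'q': array([ 1.2918,  0.6898, -0.1945,  1.5661,  0.1573,  0.9025, -0.2151]), 'qd': array([-0.0017, -0.0026, -0.0013, -0.0044,  0.0003, -0.    , -0.0004]), 'joint_torque': array([ -0.0023, -52.7867,  -1.2688, -15.3589,  -0.0525,   0.0039,
         0.0001]), 'tool_pos': array([ 0.1921, -0.5942,  0.2381]), 'eef_rot': array([ 0.9878,  0.1558, -0.0001, -0.0007]), 'contact_force': array([-0.6817, -0.8057, -0.0345]), 'moment': array([0.0715, 0.0918, 0.0145]), 'finger_force': 0.0, 'opening': 0.9975810458688886}
```

View pics/side0.png

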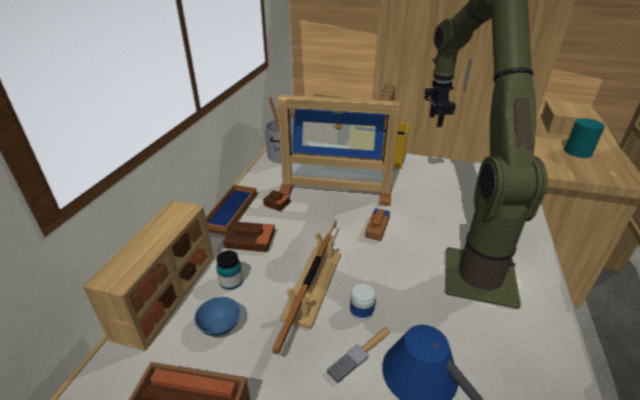

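View pics/top0.png

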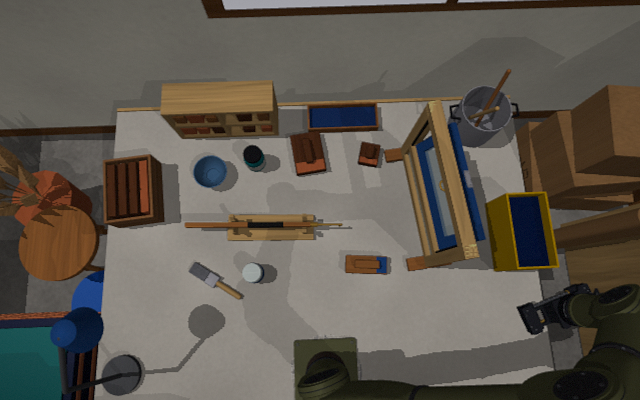

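Side view: the screen is at (285–400, 95–205) with the eye near (338,126), and the pole runs from (278,348) to its hook near (334,225). Top view: the pole runs from (186,225) to (350,226), pointing at the screen (right, -y), with the sleeve at about (265,226). The screen is at (405–480, 100–265). I'll zoom in on both.

```bash
python3 - <<'E'
import cv2,numpy as np
t=cv2.imread('pics/top0.png');s=cv2.imread('pics/side0.png')
def c(im,x,y,w,h,k):
    o=cv2.resize(im[y:y+h,x:x+w],None,fx=k,fy=k,interpolation=cv2.INTER_CUBIC)
    return o
A=c(t,180,205,200,45,4)   #800x180
B=c(s,270,85,140,70,3)  #420x210 ; 
C=c(s,265,215,95,140,3) #285x420
Dm=c(t,380,95,110,180,2.0)
out=np.zeros((600,800,3),np.uint8)
out[:180]=A; out[180:180+420,:285]=C; out[180:390,300:720]=B
E=c(t,395,150,80,70,2.5) 
E2=c(s,318,105,40,40,5); out[395:595,300:500]=E2
out[395:570,520:720]=E
cv2.imwrite('pics/m1.png',out)
E
```

```text
(no output)
```

View pics/m1.png

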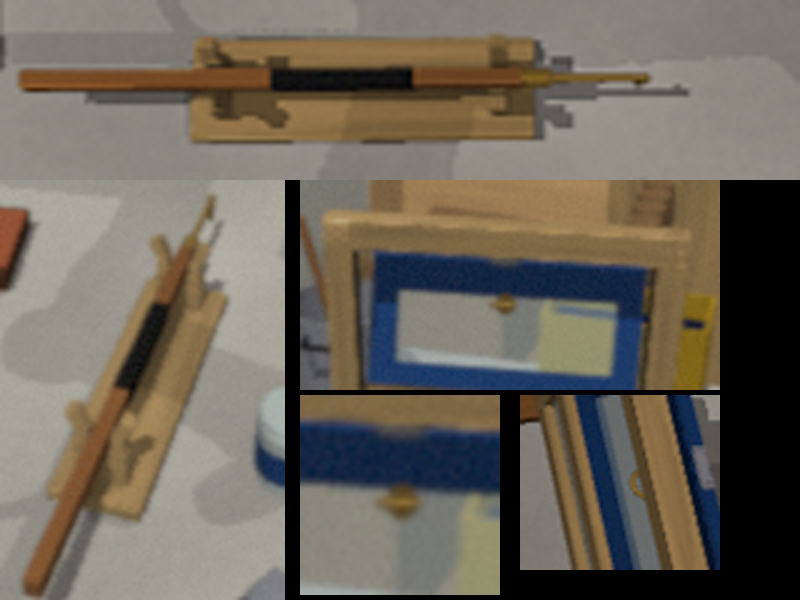

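The montage gives these points. Pole tail: top (185,224.8), side (276.7,350). Sleeve ends: top u 247.8 and 283, side (307,283.3) and (317.7,257.7). Hook bend: top (342,224.8), side (335,222.3). Ring eye: side (338,126), top about (443,186).

```bash
python3 - <<'E'
from h import *
import pickle
np.set_printoptions(precision=4,suppress=True)
D=pickle.load(open('D0.pkl','rb'));t,s=D['top'],D['side']
for n,a,b in [('tail',(185,224.8),(276.7,350)),('sl-',(247.8,224.8),(307,283.3)),('sl+',(283,224.8),(317.7,257.7)),('bend',(342,224.8),(335,222.3)),('eye',(443,186),(338.2,126))]:
    print(n,*tri([(t,a),(s,b)]))
# screen posts/rail top edges in top view at z=.385
hsv=cv2.cvtColor(t['frame'],cv2.COLOR_RGB2HSV)
for uv in [(429,102),(442,101),(457,257),(478,258)]: print('rail',onz(t,uv,.385))
for uv in [(278.3,97.7),(399.7,104)]: print('railside front',onz(s,uv,.385))
# rack base corners (z=.015)
for uv in [(228,214.5),(314,214.5),(228,240),(314.5,240)]: print('rack',onz(t,uv,.015))
E
```

```text
tail [0.4902 0.4521 0.0685] [0.0024531453682172084, 0.0024531453682171207]
sl- [0.4806 0.2402 0.0771] [0.0022369504840824474, 0.002236950484082467]
sl+ [0.4803 0.1239 0.0667] [0.00034799134279323805, 0.00034799134279332863]
bend [ 0.4751 -0.076   0.0514] [0.000579276203843008, 0.0005792762038431721]
eye [ 0.5385 -0.3566  0.2779] [0.001116335145210674, 0.0011163351452106016]
rail [ 0.7506 -0.3071  0.385 ]
rail [ 0.7522 -0.343   0.385 ]
rail [ 0.3282 -0.333   0.385 ]
rail [ 0.3236 -0.3852  0.385 ]
railside front [ 0.7456 -0.3014  0.385 ]
railside front [ 0.3242 -0.3565  0.385 ]
rack [0.533  0.3207 0.015 ]
rack [0.5211 0.018  0.015 ]
rack [0.4428 0.3197 0.015 ]
rack [0.4308 0.0197 0.015 ]
```

```bash
cat >> h.py <<'E'
def down(yaw_y):  # tool z down, tool y at heading yaw_y (deg)
    a=np.radians(yaw_y); y=np.array([np.cos(a),np.sin(a),0]); z=np.array([0,0,-1.]); return R.from_matrix(np.array([np.cross(y,z),y,z]).T)
def plan(p,Rt,n,p0=None,R0=None):
    s=get_state(); p0=np.array(s['tool_pos']) if p0 is None else np.array(p0); R0=R.from_quat(s['eef_rot']) if R0 is None else R0
    w=(R0.inv()*Rt).as_rotvec(); dp=(np.array(p)-p0)/n
    for i in range(n):
        Ri=R0*R.from_rotvec(w*i/n); v=np.r_[Ri.inv().apply(dp),w/n]; print(np.round(v,4).tolist(),end=',')
    print()
E
python3 - <<'E'
from h import *
R0=R.from_quat(get_state()['eef_rot'])
P1=(.192,-.594,.45);P2=(.40,-.18,.45);P3=(.46,.18,.25)
plan(P1,R0,4)
Rm=down(-30)
plan(P2,Rm,9,P1,R0)
plan(P3,down(-1.6),8,P2,Rm)
E
python3 -m jog '[[[0,0,-0.053,0,0,0],[0,0,-0.053,0,0,0],[0,0,-0.053,0,0,0],[0,0,-0.053,0,0,0]]]' 0.08 10
```

```text
[-0.0, -0.0001, -0.053, 0.0, 0.0, 0.0],[-0.0, -0.0001, -0.053, 0.0, 0.0, 0.0],[-0.0, -0.0001, -0.053, 0.0, 0.0, 0.0],[-0.0, -0.0001, -0.053, 0.0, 0.0, 0.0],
[0.0361, -0.0367, 0.0, -0.0001, -0.0, -0.0816],[0.039, -0.0336, 0.0, -0.0001, -0.0, -0.0816],[0.0416, -0.0303, 0.0, -0.0001, -0.0, -0.0816],[0.044, -0.0268, 0.0, -0.0001, -0.0, -0.0816],[0.046, -0.0231, 0.0, -0.0001, -0.0, -0.0816],[0.0477, -0.0193, 0.0, -0.0001, -0.0, -0.0816],[0.0491, -0.0154, 0.0, -0.0001, -0.0, -0.0816],[0.0502, -0.0113, 0.0, -0.0001, -0.0, -0.0816],[0.051, -0.0072, 0.0, -0.0001, -0.0, -0.0816],
[0.0427, -0.016, 0.025, 0.0, 0.0, -0.062],[0.0436, -0.0133, 0.025, 0.0, 0.0, -0.062],[0.0444, -0.0106, 0.025, 0.0, 0.0, -0.062],[0.0449, -0.0078, 0.025, 0.0, 0.0, -0.062],[0.0453, -0.005, 0.025, 0.0, 0.0, -0.062],[0.0456, -0.0022, 0.025, 0.0, 0.0, -0.062],[0.0456, 0.0006, 0.025, 0.0, 0.0, -0.062],[0.0455, 0.0034, 0.025, 0.0, 0.0, -0.062],
clock: 0.65
tool_pos: [0.1922, -0.5943, 0.4523]
eef_rot: [0.988, 0.156, -0.0, -0.0]
contact_force: [0.6, -1.0, 0.3]
opening: 0.909
finger_force: 0.0
```

```bash
python3 -m jog '[[[0.036,-0.037,0,0,0,-0.082],[0.039,-0.034,0,0,0,-0.082],[0.042,-0.030,0,0,0,-0.082],[0.044,-0.027,0,0,0,-0.082],[0.046,-0.023,0,0,0,-0.082],[0.048,-0.019,0,0,0,-0.082],[0.049,-0.015,0,0,0,-0.082],[0.050,-0.011,0,0,0,-0.082],[0.051,-0.007,0,0,0,-0.082],[0,0,0,0,0,0]]]'
python3 - <<'E'
from h import *
plan((.46,.18,.25),down(-1.6),8)
E
```

```text
clock: 1.9
tool_pos: [0.4019, -0.1764, 0.4509]
eef_rot: [0.863, 0.505, 0.001, -0.0]
contact_force: [-0.3, -0.1, -0.4]
opening: 0.908
finger_force: 0.0
[0.0424, -0.0155, 0.0252, 0.0001, -0.0002, -0.0604],[0.0432, -0.0129, 0.0252, 0.0001, -0.0002, -0.0604],[0.0439, -0.0102, 0.0252, 0.0001, -0.0002, -0.0604],[0.0445, -0.0076, 0.0252, 0.0001, -0.0002, -0.0604],[0.0449, -0.0049, 0.0252, 0.0001, -0.0002, -0.0604],[0.0451, -0.0021, 0.0251, 0.0001, -0.0002, -0.0604],[0.0451, 0.0006, 0.0251, 0.0001, -0.0002, -0.0604],[0.045, 0.0033, 0.0251, 0.0001, -0.0002, -0.0604],
```

```bash
python3 -m jog '[[[0.0424,-0.0155,0.025,0,0,-0.06],[0.0432,-0.013,0.025,0,0,-0.06],[0.044,-0.010,0.025,0,0,-0.06],[0.0445,-0.0075,0.025,0,0,-0.06],[0.045,-0.005,0.025,0,0,-0.06],[0.045,-0.002,0.025,0,0,-0.06],[0.045,0,0.025,0,0,-0.06],[0.045,0.003,0.025,0,0,-0.06],[0,0,0,0,0,0]]]'
python3 - <<'E'
from h import *
import pickle
np.set_printoptions(precision=4,suppress=True)
w=snap('wrist');pickle.dump(w,open('w1.pkl','wb'));save(w,'pics/w1.png')
print(w['o'])
for n,p in [('sl-',(.4806,.242,.077)),('sl+',(.4803,.122,.077)),('tcp',get_state()['tool_pos'])]: print(n,proj(w,p))
E
```

```text
clock: 3.02
tool_pos: [0.4609, 0.1777, 0.249]
eef_rot: [0.72, 0.694, -0.001, -0.001]
contact_force: [-0.6, 0.5, 0.1]
opening: 0.909
finger_force: 0.0
[0.4638 0.2608 0.3957]
sl- [336.8314 118.2511]
sl+ [338.1962 226.7932]
tcp [320.2973 264.1123]
```

View pics/w1.png

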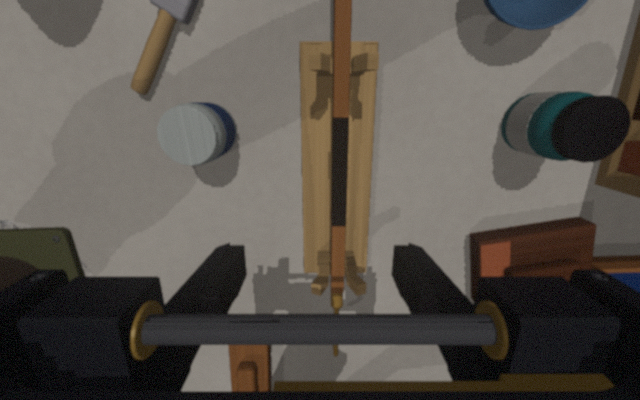

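The wrist view shows the black sleeve from about (340,118) to (338,226), as predicted. Next I'll take precise mask centroids and combine the three views.

```bash
python3 - <<'E'
from h import *
import pickle
np.set_printoptions(precision=4,suppress=True)
D=pickle.load(open('D0.pkl','rb'));w=pickle.load(open('w1.pkl','rb'))
def sl(d,x0,y0,x1,y1):
    g=d['frame'][y0:y1,x0:x1].max(2); m=(g<55).astype(np.uint8)
    n,l,st,c=cv2.connectedComponentsWithStats(m); i=1+np.argmax(st[1:,4])
    ys,xs=np.where(l==i); r=cv2.minAreaRect(np.c_[xs,ys].astype(np.float32)); b=cv2.boxPoints(r)+[x0,y0]
    return (xs.mean()+x0,ys.mean()+y0),r[1],b
obs=[]
for n,d,roi in [('top',D['top'],(240,215,290,235)),('side',D['side'],(300,245,325,295)),('wrist',w,(325,105,355,240))]:
    c,sz,b=sl(d,*roi); print(n,c,sz,b.tolist()); obs.append((d,c))
print(tri(obs)); print(tri(obs[:2]),tri(obs[1:]),tri([obs[0],obs[2]]))
# bar direction from wrist at z=.077
f=w['frame'].astype(int)
E
```

```text
top (np.float64(265.1913875598086), np.float64(224.5358851674641)) (35.0, 5.0) [[248.0, 227.0], [248.0, 222.0], [283.0, 222.0], [283.0, 227.0]]
side (np.float64(312.4146341463415), np.float64(271.0390243902439)) (6.896947383880615, 32.6772575378418) [[302.4117646217346, 284.3529396057129], [316.4004535675049, 254.82126712799072], [322.6334857940674, 257.7737579345703], [308.64479637145996, 287.3054313659668]]
wrist (np.float64(338.8301886792453), np.float64(169.7384515289525)) (15.196884155273438, 107.13638305664062) [[330.85740184783936, 224.97644805908203], [332.03465366363525, 117.84653663635254], [347.2306213378906, 118.0135269165039], [346.0533676147461, 225.14344024658203]]
(array([0.4816, 0.1845, 0.0686]), [0.0016295947137700776, 0.00227910031260543, 0.0021618140439449048])
(array([0.4813, 0.1833, 0.0687]), [0.0015946361922913631, 0.0015946361922914555]) (array([0.4805, 0.1867, 0.0716]), [0.0017981332694750071, 0.0017981332694749638]) (array([0.4835, 0.1847, 0.0611]), [0.0007171610147288019, 0.0007171610147288348])
```

```bash
python3 - <<'E'
from h import *
import pickle
np.set_printoptions(precision=4,suppress=True)
w=pickle.load(open('w1.pkl','rb'))
a=onz(w,(339.63,117.9),.077);b=onz(w,(338.45,225.1),.077);d=b-a;print(a,b,np.degrees(np.arctan2(d[1],d[0])))
plan((.4815,.184,.12),down(-2.0),3)
plan((.4815,.184,.047),down(-2.0),3,(.4815,.184,.12),down(-2.0))
E
```

```text
[0.4834 0.2422 0.077 ] [0.4806 0.1241 0.077 ] -91.37253652925838
[0.0032, 0.0067, 0.0432, -0.0007, 0.0004, -0.0013],[0.0032, 0.0067, 0.0432, -0.0007, 0.0004, -0.0013],[0.0031, 0.0067, 0.0432, -0.0007, 0.0004, -0.0013],
[0.0, 0.0, 0.0243, 0.0, 0.0, 0.0],[0.0, 0.0, 0.0243, 0.0, 0.0, 0.0],[0.0, 0.0, 0.0243, 0.0, 0.0, 0.0],
```

```bash
python3 -m jog '[[[0.003,0.0067,0.043,0,0,-0.004],[0.003,0.0067,0.043,0,0,-0.003],[0.003,0.0067,0.043,0,0,-0.003],[0,0,0.024,0,0,0],[0,0,0.024,0,0,0],[0,0,0.024,0,0,0],[0,0,0,0,0,0]]]'
python3 -m jog '[[[0,0,0,0,0,0],[0,0,0,0,0,0],[0,0,0,0,0,0],[0,0,0,0,0,0],[0,0,0,0,0,0],[0,0,0,0,0,0]]]' 0.0 55
python3 - <<'E'
from h import *
np.set_printoptions(precision=4,suppress=True)
s=get_state();print(s['moment'],s['contact_force'],R.from_quat(s['eef_rot']).as_matrix())
E
```

```text
clock: 3.95
tool_pos: [0.482, 0.1808, 0.0491]
eef_rot: [0.719, 0.695, -0.002, 0.001]
contact_force: [0.7, -0.3, 1.4]
opening: 0.908
finger_force: 0.0
clock: 4.7
tool_pos: [0.482, 0.1835, 0.0497]
eef_rot: [0.718, 0.696, -0.0, 0.0]
contact_force: [-0.2, -0.6, 0.3]
opening: 0.253
finger_force: 0.0
[-0.0079 -0.0632  0.0253] [-0.2113 -0.6239  0.3243] [[ 0.0298  0.9996  0.0001]
 [ 0.9996 -0.0298 -0.0001]
 [-0.0001  0.0001 -1.    ]]
```

```bash
python3 -m jog '[[[0,0,0,0,0,0],[0,0,0,0,0,0],[0,0,0,0,0,0],[0,0,0,0,0,0]]]'
python3 -m jog '[[[0,0,-0.012,0,0,0],[0,0,-0.012,0,0,0],[0,0,-0.012,0,0,0],[0,0,-0.03,0,0,0],[0,0,-0.04,0,0,0],[0,0,-0.05,0,0,0],[0,0,0,0,0,0],[0,0,0,0,0,0]]]'
python3 - <<'E'
from h import *
import pickle
np.set_printoptions(precision=4,suppress=True)
s=get_state();print(s['moment'],s['contact_force'],s['tool_pos'],R.from_quat(s['eef_rot']).as_matrix())
D={n:snap(n) for n in('top','side')};pickle.dump(D,open('D1.pkl','wb'))
out=np.zeros((600,800,3),np.uint8)
t=D['top']['frame'];sd=D['side']['frame']
out[:200]=cv2.resize(t[190:240,170:370],None,fx=4,fy=4)
out[200:]=cv2.resize(sd[170:370,220:486],(800,600))[:400]
cv2.imwrite('pics/m2.png',out[:,:,::-1])
E
```

```text
clock: 5.2
tool_pos: [0.4821, 0.1835, 0.0497]
eef_rot: [0.718, 0.696, 0.0, 0.0]
contact_force: [1.0, 0.8, -1.1]
opening: 0.179
finger_force: 55.0
clock: 6.2
tool_pos: [0.4815, 0.1827, 0.2056]
eef_rot: [0.718, 0.696, -0.0, 0.0]
contact_force: [-0.3, -1.3, -2.4]
opening: 0.175
finger_force: 55.0
[-0.0195 -0.1068  0.024 ] [-0.3001 -1.2804 -2.3501] [0.4815 0.1827 0.2056] [[ 0.0303  0.9995 -0.0004]
 [ 0.9995 -0.0303 -0.001 ]
 [-0.001  -0.0004 -1.    ]]
```

View pics/m2.png

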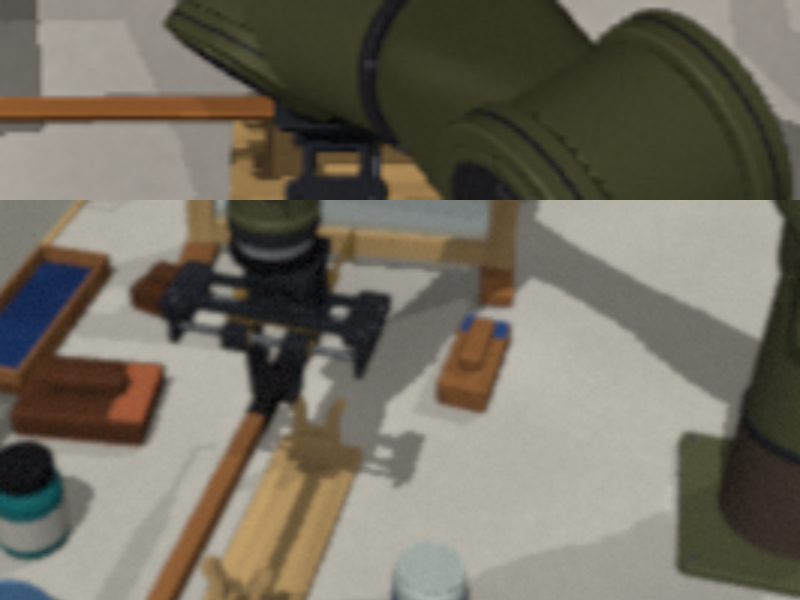

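The pole is gripped and lifted level, clear of the rest. Now I'll bring the hook to about 60 mm in front of the eye, so hook and eye can be measured in the same pictures.

```bash
python3 - <<'E'
from h import *
plan((.507,-.046,.325),down(5.5),7)
E
```

```text
[-0.0326, 0.0046, -0.0172, -0.0004, 0.0002, -0.018],[-0.0326, 0.0041, -0.0172, -0.0004, 0.0002, -0.018],[-0.0327, 0.0035, -0.0172, -0.0004, 0.0002, -0.018],[-0.0328, 0.0029, -0.0172, -0.0004, 0.0002, -0.018],[-0.0328, 0.0023, -0.0172, -0.0004, 0.0002, -0.018],[-0.0328, 0.0017, -0.0172, -0.0004, 0.0002, -0.018],[-0.0329, 0.0011, -0.0172, -0.0004, 0.0002, -0.018],
```

```bash
python3 -m jog '[[[-0.0326,0.0046,-0.017,0,0,-0.018],[-0.0326,0.004,-0.017,0,0,-0.018],[-0.0327,0.0035,-0.017,0,0,-0.018],[-0.0328,0.003,-0.017,0,0,-0.018],[-0.0328,0.0023,-0.017,0,0,-0.018],[-0.0328,0.0017,-0.017,0,0,-0.018],[-0.033,0.001,-0.017,0,0,-0.018],[0,0,0,0,0,0],[0,0,0,0,0,0]]]'
python3 - <<'E'
from h import *
import pickle
np.set_printoptions(precision=4,suppress=True)
s=get_state();print(s['moment'],s['contact_force'],s['tool_pos'])
D={n:snap(n) for n in('top','side')};pickle.dump(D,open('D2.pkl','wb'))
out=np.zeros((600,800,3),np.uint8)
t=D['top']['frame'];sd=D['side']['frame']
k=cv2.INTER_CUBIC
out[:,:300]=cv2.resize(t[150:250,405:455],None,fx=6,fy=6,interpolation=k)
out[:325,310:]=cv2.resize(sd[85:150,295:393],None,fx=5,fy=5,interpolation=k)
out[335:,310:]=cv2.resize(sd[82:215,275:410],None,fx=2,fy=2,interpolation=k)[:265].repeat(1,1)[:, :490] if 0 else cv2.copyMakeBorder(cv2.resize(sd[82:214,275:410],None,fx=2,fy=2,interpolation=k),0,1,0,220,cv2.BORDER_CONSTANT)
cv2.imwrite('pics/m3.png',out[:,:,::-1])
R0=R.from_quat(s['eef_rot']);p=np.array(s['tool_pos'])
for n,x in [('mid',(-.252,0,-.0033)),('tip',(-.2485,0,.0127))]:
    q=p+R0.apply(x);print(n,q,proj(D['top'],q),proj(D['side'],q))
E
```

```text
clock: 7.42
tool_pos: [0.5068, -0.0447, 0.3236]
eef_rot: [0.672, 0.74, -0.001, -0.001]
contact_force: [-0.1, 1.1, -1.7]
opening: 0.176
finger_force: 55.0
[ 0.0329 -0.0266  0.0202] [-0.1296  1.0849 -1.6929] [ 0.5068 -0.0447  0.3236]
mid [ 0.5312 -0.2955  0.3266] [427.0445 185.184 ] [336.2675 120.3018]
tip [ 0.5308 -0.292   0.3106] [424.2002 186.864 ] [336.0278 124.9517]
```

View pics/m3.png

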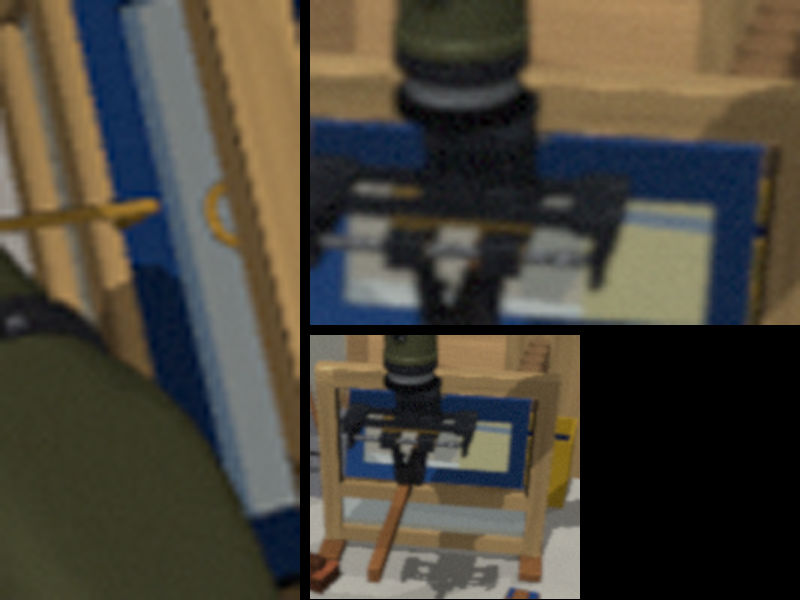

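Top crop: the hook bend end is at (430.8,184.5). The ring is clear, with its left outer edge at u≈439.3, so its centre is about (443,185.5). The side view is blocked by the gripper, so I'll use the earlier eye pixel from that camera.

```bash
python3 - <<'E'
from h import *
import pickle
np.set_printoptions(precision=4,suppress=True)
D=pickle.load(open('D2.pkl','rb'));t,s=D['top'],D['side']
st=get_state();R0=R.from_quat(st['eef_rot']);p=np.array(st['tool_pos'])
for x in [(-.2585,0,-.0163),(-.2485,0,.0127),(-.150,0,-.0163)]: 
    q=p+R0.apply(x); print('pred',q,proj(t,q))
print('eye top',onz(t,(443,185.5),.277),'side',onz(s,(338.2,126),.277),tri([(t,(443,185.5)),(s,(338.2,126))]))
for z,a,b in [(.385,(436.7,150),(455,227.5)),(.27,(417.5,150),(437,230))]:
    A,B=onz(t,a,z),onz(t,b,z);d=A-B;print('dir',A,B,np.degrees(np.arctan2(d[1],d[0])))
f=t['frame'];hsv=cv2.cvtColor(f,cv2.COLOR_RGB2HSV)
# line fit rail: wood mask to the right of the glass/blue, leftmost wood column per row for rows 125..220
g=cv2.cvtColor(f,cv2.COLOR_RGB2GRAY)
e=cv2.Canny(g,60,150); L=cv2.HoughLinesP(e[95:270,380:490],1,np.pi/360,25,minLineLength=45,maxLineGap=6)
for l in L[:,0]:
    a=(l[0]+380,l[1]+95);b=(l[2]+380,l[3]+95)
    if a[1]>b[1]:a,b=b,a
    A,B=onz(t,a,.385),onz(t,b,.385);d=A-B
    print(a,b,A[:2],B[:2],round(float(np.degrees(np.arctan2(d[1],d[0]))),1))
E
```

```text
pred [ 0.5323 -0.3013  0.3399] [430.5042 183.3989]
pred [ 0.5313 -0.2914  0.311 ] [423.9794 186.6624]
pred [ 0.5217 -0.1934  0.34  ] [391.3475 188.6748]
eye top [ 0.5413 -0.357   0.277 ] side [ 0.5377 -0.3582  0.277 ] (array([ 0.5392, -0.3568,  0.2779]), [0.001828725018872592, 0.001828725018872675])
dir [ 0.6114 -0.313   0.385 ] [ 0.4024 -0.3369  0.385 ] 6.511850219692862
dir [ 0.6549 -0.2959  0.27  ] [ 0.4137 -0.3278  0.27  ] 7.527751732303345
(np.int32(431), np.int32(131)) (np.int32(456), np.int32(243)) [ 0.6658 -0.3036] [ 0.3631 -0.3347] 5.9
(np.int32(428), np.int32(99)) (np.int32(467), np.int32(264)) [ 0.7596 -0.3053] [ 0.3099 -0.3558] 6.4
(np.int32(449), np.int32(99)) (np.int32(485), np.int32(238)) [ 0.7575 -0.3629] [ 0.3727 -0.4095] 6.9
(np.int32(447), np.int32(121)) (np.int32(471), np.int32(225)) [ 0.693 -0.35 ] [ 0.4072 -0.3784] 5.7
(np.int32(476), np.int32(160)) (np.int32(489), np.int32(214)) [ 0.5796 -0.414 ] [ 0.4337 -0.4282] 5.6
(np.int32(411), np.int32(147)) (np.int32(425), np.int32(210)) [ 0.6224 -0.2455] [ 0.4506 -0.2653] 6.6
(np.int32(429), np.int32(99)) (np.int32(401
[... 176 characters left out ...]
, np.int32(99)) (np.int32(380), np.int32(101)) [ 0.7593 -0.3135] [ 0.7586 -0.1732] -89.7
(np.int32(463), np.int32(170)) (np.int32(478), np.int32(241)) [ 0.5534 -0.3761] [ 0.3659 -0.3908] 4.5
(np.int32(408), np.int32(152)) (np.int32(421), np.int32(209)) [ 0.6087 -0.2362] [ 0.4536 -0.2553] 7.0
(np.int32(414), np.int32(138)) (np.int32(430), np.int32(212)) [ 0.6476 -0.256 ] [ 0.4448 -0.2776] 6.1
(np.int32(435), np.int32(186)) (np.int32(447), np.int32(235)) [ 0.513  -0.2979] [ 0.3841 -0.3144] 7.3
(np.int32(460), np.int32(177)) (np.int32(475), np.int32(243)) [ 0.5347 -0.3659] [ 0.3612 -0.3826] 5.5
(np.int32(443), np.int32(166)) (np.int32(465), np.int32(258)) [ 0.5664 -0.3248] [ 0.3249 -0.3527] 6.6
```

```bash
python3 -m jog '[[[0,0.003,0.008,0,0,0],[0,0.003,0.0065,0,0,0],[-0.01,0,0,0,0,0],[-0.01,0,0,0,0,0],[-0.01,0,0,0,0,0],[0,0,0,0,0,0],[0,0,0,0,0,0]]]'
python3 - <<'E'
from h import *
import pickle
np.set_printoptions(precision=4,suppress=True)
s=get_state();print(s['tool_pos'],s['contact_force'],s['moment'])
t=snap('top');pickle.dump(t,open('t3.pkl','wb'))
R0=R.from_quat(s['eef_rot']);p=np.array(s['tool_pos'])
for x in [(-.2585,0,-.0163),(-.252,0,-.0033)]: 
    q=p+R0.apply(x); print('pred',q,proj(t,q))
cv2.imwrite('pics/m4.png',cv2.resize(t['frame'][160:210,405:465],None,fx=10,fy=10,interpolation=cv2.INTER_CUBIC)[:,:,::-1])
E
```

```text
clock: 8.4
tool_pos: [0.5164, -0.0745, 0.3104]
eef_rot: [0.672, 0.74, 0.0, 0.0]
contact_force: [-0.1, 0.4, -2.4]
opening: 0.175
finger_force: 55.0
[ 0.5164 -0.0745  0.3104] [-0.0907  0.3508 -2.3998] [ 0.0683 -0.0355 -0.0079]
pred [ 0.5412 -0.3319  0.3266] [439.7473 181.185 ]
pred [ 0.5406 -0.3254  0.3136] [436.0081 182.7535]
```

View pics/m4.png

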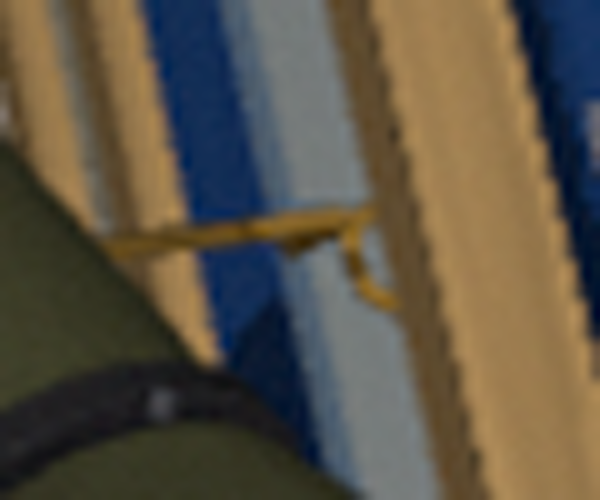

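```bash
python3 - <<'E'
from h import *
import pickle
np.set_printoptions(precision=3,suppress=True)
t3=pickle.load(open('t3.pkl','rb'));t2=pickle.load(open('D2.pkl','rb'))['top']
for nm,t,p,us in [('t2',t2,(.5068,-.0447,.3236),range(408,432)),('t3',t3,(.5164,-.0745,.3104),range(420,444))]:
    R0=down(5.5) if 0 else R.from_quat([.672,.74,0,0])
    a=proj(t,np.array(p)+R0.apply((-.20,0,-.0163)));b=proj(t,np.array(p)+R0.apply((-.2585,0,-.0163)))
    f=t['frame'].astype(int); sat=(f[:,:,0]-f[:,:,2])
    out=[]
    for u in us:
        c=sat[170:200,u]; v=np.arange(170,200); w=np.clip(c-40,0,None)
        pv=a[1]+(u-a[0])*(b[1]-a[1])/(b[0]-a[0])
        m=abs(v-pv)<4; 
        out.append((u,round(float((w*v)[m].sum()/max(w[m].sum(),1)-pv),2),int(w[m].sum())))
    print(nm,a,b,out)
# ring mask in t2
f=t2['frame'].astype(int);s=f[:,:,0]-f[:,:,2]
print(s[178:194,434:450])
E
```

```text
t2 [409.681 186.44 ] [430.77  183.642] [(408, 0.03, 42), (409, -0.58, 65), (410, -0.63, 133), (411, -0.39, 191), (412, 0.22, 240), (413, -0.64, 279), (414, 0.6, 192), (415, 1.4, 99), (416, 0.02, 45), (417, -0.42, 59), (418, -0.06, 82), (419, -0.77, 131), (420, -0.14, 201), (421, -0.67, 282), (422, -0.46, 337), (423, 0.98, 218), (424, 0.67, 156), (425, 0.41, 134), (426, 0.38, 132), (427, 0.49, 130), (428, 0.12, 127), (429, -0.14, 122), (430, 0.03, 87), (431, -183.61, 0)]
t3 [418.971 183.914] [439.736 181.161] [(420, -0.76, 215), (421, -0.21, 242), (422, -0.01, 270), (423, 1.98, 175), (424, 0.59, 44), (425, -0.03, 35), (426, 0.02, 35), (427, 0.15, 38), (428, 0.21, 44), (429, 0.25, 36), (430, 0.02, 62), (431, 0.13, 88), (432, 0.16, 75), (433, 0.08, 88), (434, 0.26, 108), (435, 0.22, 101), (436, 0.15, 93), (437, 0.22, 96), (438, 0.11, 87), (439, 1.19, 144), (440, 1.82, 240), (441, 0.3, 74), (442, -0.95, 54), (443, -1.61, 43)]
[[-11  -5  -4  -6  -5  -6  -7   8  37  48  49  47  69  82  82  79]
 [-13  -5  -3  -5  -5  -6  -9   4  32  49  48  47  61  80  84  80]
 [-22  -7  -5  -6  -7  -8   2 
[... 208 characters left out ...]
  35  49  46  47  61  79  83]
 [-34 -19  -8  -5  -2  64  92  16  -2  28  51  49  47  51  73  83]
 [-32 -23  -9  -6  -3  67 106  23 -11  18  50  49  49  44  70  84]
 [-31 -25  -8  -5 -10  43 110  51  -7  12  46  48  47  46  72  85]
 [-29 -34 -13  -5  -8  15  99  92   9   5  35  48  48  47  64  80]
 [-37 -36 -12  -4  -6  -8  48 105  54  18  31  48  47  48  51  74]
 [-39 -34 -21  -8  -5  -9   6  77 100  87  63  48  48  48  44  71]
 [-36 -32 -24  -9  -5  -7  -7   8  44  89  77  54  49  48  47  74]
 [-34 -32 -27 -11  -4  -5  -7  -7  -4  11  28  44  48  47  47  67]
 [-33 -30 -33 -13  -3  -4  -5  -7  -6  -7   8  37  49  48  47  55]
 [-49 -33 -31 -18  -6  -4  -3  -4  -7  -5  -5  20  50  48  49  47]]
```

```bash
python3 -m jog '[[[0,-0.001,0.004,0,0,0],[-0.0085,-0.001,0,0,0,0],[-0.0085,0,0,0,0,0],[-0.0085,0,0,0,0,0],[-0.0085,0,0,0,0,0],[0,0,0,0,0,0],[0,0,0,0,0,0]]]'
python3 - <<'E'
from h import *
np.set_printoptions(precision=4,suppress=True)
for i in range(2):
    t=snap('top');s=get_state();print(s['contact_force'],s['moment'])
R0=R.from_quat(s['eef_rot']);p=np.array(s['tool_pos'])
print(p+R0.apply((-.252,0,-.0033)))
cv2.imwrite('pics/m5.png',cv2.resize(t['frame'][160:210,405:465],None,fx=10,fy=10,interpolation=cv2.INTER_CUBIC)[:,:,::-1])
E
```

```text
clock: 9.32
tool_pos: [0.5177, -0.1084, 0.3062]
eef_rot: [0.672, 0.74, 0.0, -0.0]
contact_force: [0.2, -0.9, -2.2]
opening: 0.172
finger_force: 55.0
[-0.0216  0.1393 -2.4281] [ 0.0086 -0.1041 -0.0002]
[ 0.253   0.069  -3.1788] [-0.0109 -0.0439 -0.0002]
[ 0.5421 -0.3591  0.3095]
```

```bash
python3 -m jog '[[[0,0,0.005,0,0,0],[0,0,0.005,0,0,0],[0,0,0,0,0,0],[0,0,0,0,0,0]]]'; python3 -m jog '[[[0,0,0.005,0,0,0],[0,0,0.005,0,0,0],[0,0,0,0,0,0],[0,0,0,0,0,0]]]'; python3 -c "
from h import *
s=get_state();print(s['contact_force'],s['moment'])
t=snap('top');cv2.imwrite('pics/m5.png',cv2.resize(t['frame'][160:210,405:465],None,fx=10,fy=10,interpolation=cv2.INTER_CUBIC)[:,:,::-1])"
```

```text
clock: 9.93
tool_pos: [0.5177, -0.1087, 0.2962]
eef_rot: [0.672, 0.74, 0.0, -0.0]
contact_force: [0.1, -0.0, -3.0]
opening: 0.173
finger_force: 55.0
clock: 10.42
tool_pos: [0.5177, -0.1087, 0.2862]
eef_rot: [0.672, 0.74, 0.0, 0.0]
contact_force: [-0.9, -0.6, -2.6]
opening: 0.171
finger_force: 55.0
[-0.90674125 -0.55756936 -2.64673632] [ 0.02820257 -0.0324068  -0.00654978]
```

View pics/m5.png

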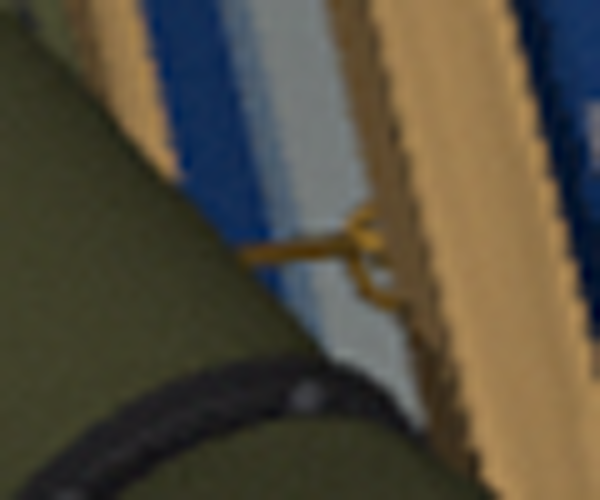

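The hook enters between the ring's extents (rows 205–305 of the crop, rod at row 243) with no contact force. I'll lower it the rest of the way.

```bash
python3 -m jog '[[[0,0.001,0.004,0,0,0],[0,0.001,0.005,0,0,0],[0,0,0,0,0,0],[0,0,0,0,0,0]]]'; python3 -m jog '[[[0.003,0,0,0,0,0],[0.003,0,0,0,0,0],[0.003,0,0,0,0,0],[0.003,0,0,0,0,0],[0,0,0,0,0,0]]]'; python3 -c "
from h import *
s=get_state();print(s['contact_force'],s['moment'])"
```

```text
clock: 10.98
tool_pos: [0.5197, -0.1085, 0.2772]
eef_rot: [0.672, 0.74, -0.0, -0.0]
contact_force: [-0.0, -0.1, -1.9]
opening: 0.174
finger_force: 55.0
clock: 11.6
tool_pos: [0.5186, -0.0972, 0.2772]
eef_rot: [0.673, 0.74, -0.0, 0.0]
contact_force: [0.8, -3.2, -2.9]
opening: 0.174
finger_force: 55.0
[ 0.8045055  -3.15130224 -2.94861901] [-0.71355773 -0.13371195  0.02376791]
```

Hooked: the tool reads a 3 N pull. I'll pull the flap slowly towards the catch, lowering slightly to follow the eye.

```bash
python3 -m jog '[[[0.0025,0,0.0004,0,0,0],[0.0025,0,0.0004,0,0,0],[0.0025,0,0.0004,0,0,0],[0.0025,0,0.0004,0,0,0],[0.0025,0,0.0004,0,0,0],[0.0025,0,0.0004,0,0,0]]]'; python3 -m jog '[[[0.0025,0,0.0004,0,0,0],[0.0025,0,0.0004,0,0,0],[0.0025,0,0.0004,0,0,0],[0.0025,0,0.0004,0,0,0]]]'; python3 -c "
from h import *
s=get_state();print(s['contact_force'],s['moment'])"
```

```text
clock: 12.35
tool_pos: [0.5171, -0.0814, 0.2748]
eef_rot: [0.672, 0.74, 0.0, -0.0]
contact_force: [0.4, -3.4, -2.4]
opening: 0.17
finger_force: 55.0
clock: 12.85
tool_pos: [0.5161, -0.0715, 0.2732]
eef_rot: [0.672, 0.74, -0.0, -0.0]
contact_force: [0.3, -3.4, -2.4]
opening: 0.174
finger_force: 55.0
[ 0.25723011 -3.44969697 -2.41922803] [-0.84844746 -0.17585581 -0.02833678]
```

```bash
python3 -m jog '[[[0.0015,0,0,0,0,0],[0.0015,0,0,0,0,0],[0.001,0,0,0,0,0],[0.001,0,0,0,0,0]]]'|grep -E 'pos|cont'; python3 -m jog '[[[0.001,0,0,0,0,0],[0.001,0,0,0,0,0]]]'|grep -E 'pos|cont';python3 -m jog '[[[0.001,0,0,0,0,0],[0.001,0,0,0,0,0]]]'|grep -E 'pos|cont'
```

```text
tool_pos: [0.5156, -0.0666, 0.2732]
contact_force: [0.3, -3.6, -3.0]
tool_pos: [0.5154, -0.0647, 0.2732]
contact_force: [-1.1, -2.6, -1.8]
tool_pos: [0.5152, -0.0627, 0.2732]
contact_force: [0.3, -3.1, -3.0]
```

```bash
for i in 1; do python3 -m jog '[[[0.001,0,0,0,0,0],[0.001,0,0,0,0,0]]]'|grep -E 'pos|cont'; python3 -m jog '[[[0.001,0,0,0,0,0],[0.001,0,0,0,0,0]]]'|grep -E 'pos|cont';python3 -m jog '[[[0.0007,0,0,0,0,0],[0.0007,0,0,0,0,0]]]'|grep -E 'pos|cont'; done
```

```text
tool_pos: [0.515, -0.0607, 0.2732]
contact_force: [-0.1, -3.9, -2.7]
tool_pos: [0.5148, -0.0597, 0.2731]
contact_force: [0.6, -5.9, -2.9]
tool_pos: [0.5147, -0.0595, 0.273]
contact_force: [0.6, -7.8, -3.6]
```

```bash
python3 -m jog '[[[0.001,0,0,0,0,0],[0.001,0,0,0,0,0]]]'|grep -E 'pos|cont'; python3 -m jog '[[[0.0008,0,0,0,0,0],[0.0008,0,0,0,0,0]]]'|grep -E 'pos|cont'; python3 -m jog '[[[0,0,0,0,0,0],[0,0,0,0,0,0]]]'|grep -E 'pos|cont'
```

```text
tool_pos: [0.5145, -0.0585, 0.2729]
contact_force: [0.7, -9.6, -3.2]
tool_pos: [0.5144, -0.0576, 0.2728]
contact_force: [1.2, -11.2, -4.3]
tool_pos: [0.5144, -0.0576, 0.2728]
contact_force: [0.9, -11.1, -4.0]
```

```bash
python3 -m jog '[[[0.0008,0,0,0,0,0],[0.0008,0,0,0,0,0]]]'|grep -E 'pos|cont'; python3 -m jog '[[[0.0007,0,0,0,0,0],[0.0007,0,0,0,0,0]]]'|grep -E 'pos|cont'; python3 -m jog '[[[0.0003,0,0,0,0,0],[0.0003,0,0,0,0,0]]]'|grep -E 'pos|cont'
```

```text
tool_pos: [0.5142, -0.0568, 0.2727]
contact_force: [0.5, -12.5, -3.7]
tool_pos: [0.5141, -0.0561, 0.2727]
contact_force: [1.7, -13.1, -4.6]
tool_pos: [0.514, -0.0557, 0.2726]
contact_force: [2.7, -14.5, -3.9]
```

```bash
python3 -m jog '[[[0.0005,0,0,0,0,0],[0.0005,0,0,0,0,0]]]'|grep -E 'pos|cont'; python3 -m jog '[[[0.0004,0,0,0,0,0],[0.0004,0,0,0,0,0]]]'|grep -E 'pos|cont'
```

```text
tool_pos: [0.5139, -0.0552, 0.2725]
contact_force: [2.2, -16.0, -3.9]
tool_pos: [0.5138, -0.0549, 0.2725]
contact_force: [1.9, -15.2, -4.0]
```

```bash
python3 -m jog '[[[0.0004,0,0,0,0,0],[0.0004,0,0,0,0,0]]]'|grep -E 'pos|cont'; python3 -m jog '[[[0.0003,0,0,0,0,0],[0.0003,0,0,0,0,0]]]'|grep -E 'pos|cont'
```

```text
tool_pos: [0.5137, -0.0545, 0.2725]
contact_force: [2.2, -15.9, -4.8]
tool_pos: [0.5137, -0.0528, 0.2725]
contact_force: [1.7, -10.0, -3.9]
```

```bash
python3 -m jog '[[[0,0,0,0,0,0],[0,0,0,0,0,0]]]'|grep -E 'pos|cont'; python3 -m jog '[[[-0.002,0,0,0,0,0],[-0.002,0,0,0,0,0],[-0.002,0,0,0,0,0],[0,0,0,0,0,0]]]'|grep -E 'clock|pos|cont'
```

```text
tool_pos: [0.5134, -0.051, 0.2726]
contact_force: [1.0, -11.9, -5.5]
clock: 17.85
tool_pos: [0.5144, -0.0524, 0.2733]
contact_force: [0.0, -1.7, -3.0]
```

The catch snapped over: the force dropped, then the flap met a hard stop. Relaxing only moved the tool 1.4 mm before the pull vanished. I'll centre the finger in the ring, then lift.

```bash
python3 -m jog '[[[-0.002,0,0,0,0,0],[-0.002,0,0,0,0,0],[-0.002,0,0,0,0,0],[-0.001,0,0,0,0,0],[0,0,0,0,0,0]]]'|grep -E 'clock|pos|cont';python3 -m jog '[[[0,0,-0.004,0,0,0],[0,0,-0.004,0,0,0],[0,0,0,0,0,0]]]'|grep -E 'clock|pos|cont'
```

```text
clock: 18.48
tool_pos: [0.515, -0.06, 0.2732]
contact_force: [0.6, -1.3, -3.4]
clock: 18.85
tool_pos: [0.5153, -0.0598, 0.2817]
contact_force: [0.2, 0.1, -2.6]
```

```bash
python3 -m jog '[[[0,0,-0.004,0,0,0],[0,0,-0.004,0,0,0],[0,0,-0.004,0,0,0],[0,0,-0.004,0,0,0],[0,0,0,0,0,0],[0,0,0,0,0,0]]]'|grep -E 'clock|pos|cont'
```

```text
clock: 19.6
tool_pos: [0.5149, -0.06, 0.2971]
contact_force: [-0.2, -0.4, -2.9]
```

```bash
python3 -m jog '[[[0.006,0,0,0,0,0],[0.006,0,0,0,0,0],[0.006,0,0,0,0,0],[0.006,0,0,0,0,0]]]'|grep -E 'clock|pos|cont';python3 -m jog '[[[0.02,0,0,0,0,0],[0.03,0,0,0,0,0],[0.03,0,0,0,0,0],[0,0,0,0,0,0]]]'|grep -E 'clock|pos|cont|rot'
python3 - <<'E'
from h import *
import pickle
np.set_printoptions(precision=4,suppress=True)
D={n:snap(n) for n in('top','side')};pickle.dump(D,open('D3.pkl','wb'))
D0=pickle.load(open('D0.pkl','rb'))
t=D['top']['frame'];sd=D['side']['frame'];k=cv2.INTER_CUBIC
out=np.zeros((600,800,3),np.uint8)
out[:,:300]=cv2.resize(t[100:300,390:490],None,fx=3,fy=3,interpolation=k)
out[:360,310:790]=cv2.resize(sd[85:205,275:435],None,fx=3,fy=3,interpolation=k)
cv2.imwrite('pics/m6.png',out[:,:,::-1])
plan((.4815,.1835,.16),down(-1.74),8)
E
```

```text
clock: 20.1
tool_pos: [0.5127, -0.0355, 0.2972]
contact_force: [-0.6, 0.1, -1.6]
clock: 20.6
tool_pos: [0.5047, 0.047, 0.2977]
eef_rot: [0.67, 0.742, 0.001, -0.0]
contact_force: [-0.2, -1.1, -2.3]
[0.0177, -0.0012, 0.0171, -0.0, 0.0001, 0.0159],[0.0177, -0.0015, 0.0171, -0.0, 0.0001, 0.0159],[0.0177, -0.0018, 0.0171, -0.0, 0.0001, 0.0159],[0.0176, -0.0021, 0.0171, -0.0, 0.0001, 0.0159],[0.0176, -0.0024, 0.0171, -0.0, 0.0001, 0.0159],[0.0176, -0.0026, 0.0171, -0.0, 0.0001, 0.0159],[0.0175, -0.0029, 0.0171, -0.0, 0.0001, 0.0159],[0.0175, -0.0032, 0.0171, -0.0, 0.0001, 0.0159],
```

View pics/m6.png

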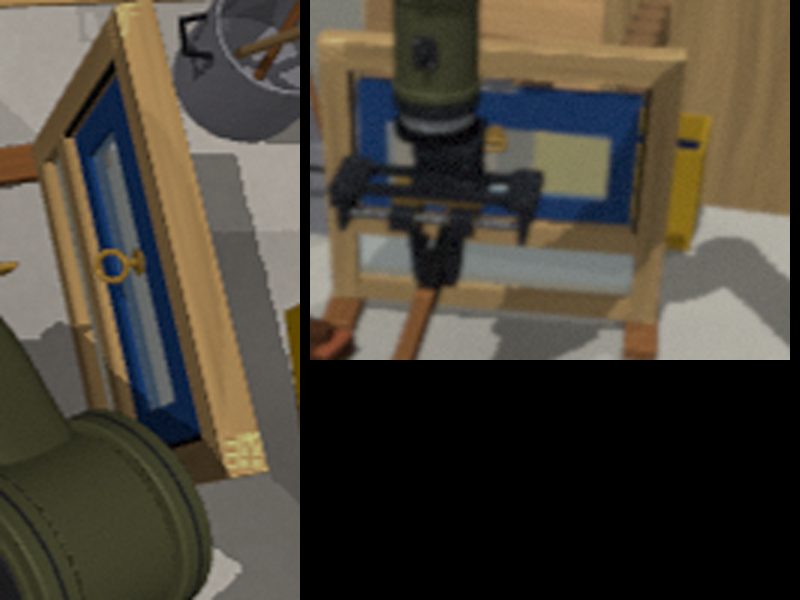

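The flap stands shut in the frame, and the hook is clear, at the left edge of the top crop. Next, back to the rest.

```bash
python3 -m jog '[[[0.0177,-0.0012,0.017,0,0,0.016],[0.0177,-0.0015,0.017,0,0,0.016],[0.0177,-0.0018,0.017,0,0,0.016],[0.0176,-0.002,0.017,0,0,0.016],[0.0176,-0.0024,0.017,0,0,0.016],[0.0176,-0.0026,0.017,0,0,0.016],[0.0175,-0.003,0.017,0,0,0.016],[0.0175,-0.0032,0.017,0,0,0.016],[0,0,0,0,0,0],[0,0,0,0,0,0]]]'
python3 - <<'E'
from h import *
import pickle
np.set_printoptions(precision=4,suppress=True)
D=pickle.load(open('D3.pkl','rb'));p=np.array((.5047,.047,.2977));R0=R.from_quat([.67,.742,.001,0])
print('hook end pred',proj(D['top'],p+R0.apply((-.2585,0,-.0163))))
s=get_state();R1=R.from_quat(s['eef_rot']);print(s['tool_pos'],R1.as_matrix(),s['moment'])
plan((.4821,.1835,.0497),R.from_quat([.718,.696,0,0]),6)
d=snap('side');pp=np.array(s['tool_pos'])
print('tail pred',proj(d,pp+R1.apply((.27,0,-.0163))))
cv2.imwrite('pics/m7.png',cv2.resize(d['frame'][200:400,220:420],None,fx=3,fy=3,interpolation=cv2.INTER_CUBIC)[:,:,::-1])
f=D['top']['frame'].astype(int);print((f[:,:,0]-f[:,:,2])[184:194,385:402])
E
```

```text
clock: 21.95
tool_pos: [0.4824, 0.1823, 0.1615]
eef_rot: [0.719, 0.695, -0.0, 0.001]
contact_force: [0.2, 0.4, -2.6]
opening: 0.173
finger_force: 55.0
hook end pred [395.2682 187.623 ]
[0.4824 0.1823 0.1615] [[ 0.0335  0.9994  0.0005]
 [ 0.9994 -0.0335 -0.0011]
 [-0.0011  0.0006 -1.    ]] [-0.0322 -0.1407  0.001 ]
[0.0002, -0.0001, 0.0186, 0.0001, 0.0002, -0.0004],[0.0002, -0.0001, 0.0186, 0.0001, 0.0002, -0.0004],[0.0002, -0.0001, 0.0186, 0.0001, 0.0002, -0.0004],[0.0002, -0.0001, 0.0186, 0.0001, 0.0002, -0.0004],[0.0002, -0.0001, 0.0186, 0.0001, 0.0002, -0.0004],[0.0002, -0.0001, 0.0186, 0.0001, 0.0002, -0.0004],
tail pred [272.0586 319.4575]
[[ 14  14  12  14  13  13  13  12  13  13  13  14  13  14  13  11  12]
 [ 13  12  13  13  13  13  12  12  12  11  12  12  12  11  12  14  13]
 [ 13  11  11  11  11   9  10   7   8   8  10  12  13  12  12  13  13]
 [  8   7   6  10  20  27  46  54  57  73  45  15  12  12  13  11  13]
 [ 57  67  68  76  89  93 101 105 108 115  68  19  12  12  12  12  12]
 [ 98 112 110 106 101  95  87  79  74  55  23  12  11  12  13  13  12]
 [ 51  47  43  32  34  51  55  56  35  17  10  12  11  12  12  13  12]
 [ 13  13  11  10  17  34  33  16  13  12  10  12  12  13  14  13  13]
 [ 11  11  11  10  13  13  13  12  12  12  13  13  13  13  13  12  14]
 [ 13  12  12  12  13  11  13  12  12  13  13  12  14  11  13  13  13]]
```

View pics/m7.png

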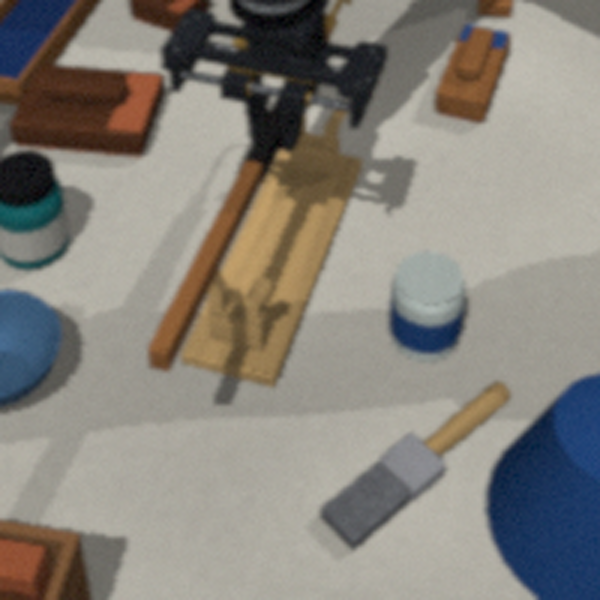

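No slip: the hook end and the tail are where predicted. The tail is at crop (161,359), which is image (273.7,319.7) against a predicted (272,319.5). Lowering into the notches.

```bash
python3 -m jog '[[[0.001,0,0.02,0,0,0],[0,0,0.02,0,0,0],[0,0,0.02,0,0,0],[0,0,0.015,0,0,0],[0,0,0.012,0,0,0],[0,0,0.01,0,0,0],[0,0,0,0,0,0],[0,0,0,0,0,0]]]'; python3 -m jog '[[[0,0,0.005,0,0,0],[0,0,0.005,0,0,0],[0,0,0.0035,0,0,0],[0,0,0,0,0,0],[0,0,0,0,0,0]]]'
```

```text
clock: 23.0
tool_pos: [0.482, 0.185, 0.0645]
eef_rot: [0.718, 0.696, 0.0, 0.0]
contact_force: [0.4, 0.1, -2.0]
opening: 0.174
finger_force: 55.0
clock: 23.62
tool_pos: [0.4817, 0.1848, 0.0507]
eef_rot: [0.718, 0.696, 0.0, 0.0]
contact_force: [-0.2, -0.8, -2.1]
opening: 0.175
finger_force: 55.0
```

```bash
python3 -m jog '[[[0,0,0.001,0,0,0],[0,0,0.0005,0,0,0],[0,0,0,0,0,0]]]'|grep -E 'pos|cont'; python3 -m jog '[[[0,0,0,0,0,0],[0,0,0,0,0,0],[0,0,0,0,0,0],[0,0,0,0,0,0],[0,0,0,0,0,0]]]' 0.045
```

```text
tool_pos: [0.4819, 0.1848, 0.0497]
contact_force: [-1.0, -0.0, 4.6]
clock: 24.62
tool_pos: [0.4818, 0.1847, 0.0492]
eef_rot: [0.718, 0.696, -0.0, 0.0]
contact_force: [0.5, -0.7, 1.4]
opening: 0.51
finger_force: 0.0
```

```bash
python3 -m jog '[[[0,0,-0.02,0,0,0],[0,0,-0.03,0,0,0],[0,0,-0.04,0,0,0],[0,0,-0.05,0,0,0],[0,0,-0.05,0,0,0],[-0.05,0,-0.02,0,0,0],[-0.05,0,0,0,0,0],[-0.05,0,0,0,0,0],[-0.05,0,0,0,0,0],[0,-0.03,0,0,0,0],[0,0,0,0,0,0],[0,0,0,0,0,0]]]'
python3 - <<'E'
from h import *
s=snap('side');t=snap('top')
k=cv2.INTER_CUBIC;out=np.zeros((600,800,3),np.uint8)
out[:400,:640]=s['frame']
out[400:600]=cv2.resize(t['frame'][200:250,175:375],None,fx=4,fy=4,interpolation=k)
cv2.imwrite('pics/m8.png',out[:,:,::-1])
s=get_state();print(s['tool_pos'],s['contact_force'])
E
```

```text
clock: 26.12
tool_pos: [0.4463, -0.0137, 0.2595]
eef_rot: [0.718, 0.696, 0.001, 0.0]
contact_force: [0.0, -0.2, 1.7]
opening: 0.514
finger_force: 0.0
[ 0.44641853 -0.0135357   0.25936067] [ 0.4006547  -0.10067423  0.34597635]
```

View pics/m8.png

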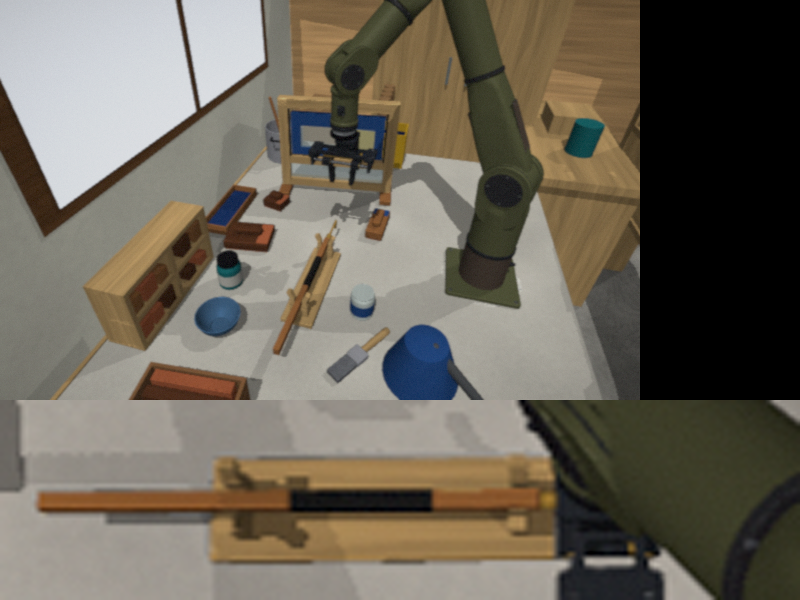

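The pole lies in both notches as before: its tail is at (276,350) in the side view, as it was at the start. The flap is shut, everything else is where it was, and the arm is clear. Handing in.

```bash
python3 -c "
from plant import *
print(finish_job())"
```

```text
the job is handed in; nothing more can be done
None
```

The flap is shut and held by its catch (peak reading at the eye about 16 N). The pole is back in its rest as it lay, nothing else on the bench looks moved, and the job was handed in at about 26 s; no verdict was returned.

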